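Set the plating supply to four dots and switch it on

ROBOT

A 6-joint arm with a two-finger parallel gripper is mounted at the origin on the work surface. World frame = base frame: x ahead of the robot, y to its left, z up, the work surface at z = 0. Lengths are in m, angles in degrees, forces in N, time in s.
With the tool pointing down it reaches from about 0.3 to 0.75 m from the base axis. Payload 8.5 kg.
Tool frame: the origin (TCP) lies at the very end of the fingers, on their centre line; the grasp point (between the pads) lies 19 mm behind it (env.pinch_z is the distance from the TCP to the grasp point, in m); z points along the fingers, y is the line along which they close (so a half turn about z gives the same grasp; the last joint's range is limited). The gripper opens to 85 mm and grips with 20 to 120 N. Pads are 22 mm wide; open, the fingers measure 114 mm over their backs; the gripper's body (76 mm by 85 mm) begins 54 mm behind the grasp point. The pads swing forward as they close: fully open they stand 13 mm farther back than shut.
Start: joints at [64.383, 21.807, 74.336, -0, 83.858, -12.336], TCP at [0.126, 0.535, 0.231] pointing down, gripper open.
Joint ranges: [-178.18, 178.18], [-50.72, 133.34], [12.68, 142.11], [-81.47, 261.47], [9.98, 163.14], [-165.26, 165.26]. Speed limits (degrees/s): [136.94, 136.94, 180, 180, 180, 180].

INTERFACE

Orientations are given as a 3x3 rotation matrix whose columns are the frame's x, y, z axes.
In Python, from rig import env, viewer gives the robot as it stands.
- The arm moves only by the tool drive_tool, never from a script. Its argument "series" is a list of rows, each a list of 3 entries, a list of its own where there are three numbers: the shift along the tool's x, y, z in m, then the turn about the tool's z in degrees, then the finger opening in m, from 0 to 0.0854. A call has 1 to 20 rows; each row is the pose to reach, as a shift and turn from the pose commanded when the call began, along the tool's axes at that moment; what a row does not reach only later rows make up. A row lasts 1/10 s, in which the tool goes at most 50 mm and 8.59 degrees, less where a joint would pass 70% of its speed; a pose out of reach is approached as far as the arm can. A call with a gripper value outside its range is refused whole. The fingers move at their own pace and stop on an object; "newtons" is the grip in N (left out, the last holds). Time passes only in rows, so rows that repeat a pose let the fingers close. It gives the time, the measured TCP pose, the force, the opening and the grip force at its end, in the units of the state.
- env.observe(): the state, without advancing time (a new reading comes with each control period).
- viewer.get_image(name): name is "scene" or "top" or "wrist"; returns a dict with "img" (384x512x3 uint8, red, green, blue), "depth" (384x512 float32, m along the optical axis (not along the pixel's ray), 0 where there is no reading), "camera_matrix" (3x3 intrinsics, pixels), "distortion" ([k1, k2, p1, p2, k3] as OpenCV has them; the pictures are not rectified), "rvec" (rotation vector, rad) and "tvec" (3), from world to camera coordinates, as OpenCV has them. Camera axes: x right, y down, z forward; pixel columns grow to the right and rows downward; lengths in m; the calibration is good to about 2 mm. A picture is of the moment at which its call begins.
- env.close_job(): hands the job in; it is judged then, once.
The state is a dict: "time_s": time; "q": joint angles; "qvel": joint speeds; "joint_efforts": joint torques, N m; "position": TCP position; "tool_rot": TCP orientation; "ft_force": force on the tool from outside, world axes, zero at the start; "wrist_torque": the same for the moment, N m; "grip_width": finger opening in m; "gripper_force": force on a finger pad.
Only numpy, scipy, OpenCV 4.12 (cv2) and the standard library are available. Lean on these libraries where they do the work, as an engineer would, in place of code of your own. Each camera call takes 0.05 s, during which the arm holds its last target. There are 200 camera calls.

TASK

Get the bench supply ready for the plating bath. With a fingertip, gently push the protruding pointer tab of its round selector knob clockwise, click by click, until it points at the mark with four dots; only then press down the raised far end of the black power rocker to the right of the knob, so that it snaps over to on. Push only: do not pinch the knob, do not press hard on it, do not lift or shift the supply, and leave everything else on the table where it stands.

Things in the scene. Friction and masses are not known exactly. Their poses are not given: they have to be found in the camera images.
- supply: Loose bench supply, 6 kg, front roughly to the robot; case 220 mm deep (x, to its rear), 300 wide (y, to its left seen from the front). Origin: centre of underside, on the table. The top panel slopes 12 degrees (0.209 rad): 65 mm high at the front edge, 112 at the rear. Selector left; rocker right, near the front; 70 mm up the slope from the rocker's pivot a meter 10 mm proud; the rest under 5.
- dial_centre (a point): Where the selector's axis meets the panel surface. Axes are the panel's: z out of it (12 degrees off vertical, towards its front), x up the slope to the rear, y left. At 68 mm around it are printed marks 30 degrees apart: an open ring (off) at +y, then clockwise from above one dot, two, three (at +x), four, five, six dots (at -y).
- four_dots (a point): Centre of the printed mark with four dots, on the panel surface, 68 mm from dial_centre. The tab points at it when the joint selector reads 2.094.
- selector (a joint): Selector angle, rad: 0 = tab at the off ring, growing clockwise seen from above, 0.524 (30 degrees) a click; four dots = 2.094, six dots = 3.142; stops 0.09 beyond either end. A spring roller holds each position: pushed a little past halfway (0.26) it snaps on to the next by itself. A click takes about 3 to 6 N at the tab. Starts at off, one dot or two dots.
- selector_knob: Black selector knob. Origin on its axis at the panel surface, z out of the panel, x along the tab. Skirt 44 mm wide up to 6 mm above the panel, hub 32 mm wide up to 26 mm; the protruding pointer tab is 10 mm wide (y -5 to 5), reaches 47 mm from the axis, from 6 to 26 mm above the panel, with a white line on top. A clockwise push bears on its +y side face.
- tab (a point): Middle of the tab: 36 mm from the axis, on the tab's centre line (5 mm inside either side face), 16 mm above the panel. Axes as selector_knob.
- power_switch (a joint): Tilt of the power rocker, rad: 0 = off (far end raised), 0.40 = on (far end down). It snaps over by itself past the middle (0.20), takes about 2 to 5 N near its far end and stays where it is put. Starts off.
- switch_far (a point): Point on the rocker's top face 13 mm from its pivot towards the far end (away from the supply's front): press straight down here. The black rocker is 40 mm along the slope by 24 wide, in a bezel 48 by 32 mm, 4 mm high. When off, this point is about 13 mm above the panel; it sinks 5 mm as the rocker goes over. Axes turn with the rocker, x to its far end.
- paper_cup: Bystander: white paper cup, 72 mm wide at the rim, 88 mm tall, origin at the middle of its foot (as for all bystanders). Stands left of the supply near its rear.
- granule_jar: Bystander: clear jar with steel cap, 60 mm wide, 78 mm tall, left of the supply near its front.
- lantern_battery: Bystander: black lantern battery, 67 mm square, 115 mm tall with its two spring terminals, right of the supply.
- beaker: Bystander: small glass beaker, 68 mm wide, 88 mm tall, right of the supply near its front.
- bushing: Bystander: black turned plastic bushing, 52 mm wide, 58 mm tall, right of the supply near its rear.
- d_cell: Bystander: battery cell standing on end, 33 mm wide, 61 mm tall, left of the supply near its rear.

How it is judged:
By the outcome, as a careful person would: the job done as asked, in the order asked, and still so for the second after the job is handed in, with the robot touching nothing.
It also fails if it takes over 51 s, if anything falls off the work surface, if the arm or the gripper's body presses on something with over 40 N, if the wrist force passes 120 N, or if a joint passes its speed limit or range.

## Working session

There is one attempt and no reset: what is moved stays moved. The work goes in short steps, Python scripts to look and compute and a tool call to move; the robot and the scene stay as the last step left them, time stands still between calls to the robot, and variables do not carry over. Pictures are saved under pics/ and viewed, at most 10 in all, crops included, and the job is handed in when it is done.

Besides the shell and the picture viewer there is one more tool, called after "Call:" in YAML: its name, and indented under it one key for each argument. drive_tool: Moves the arm, as the interface text tells. Its arguments: {"type":"object","properties":{"series":{"type":"array"},"newtons":{"type":"number"}},"required":["series"]}

```bash
mkdir -p pics; python3 - <<'E'
from rig import env, viewer
import cv2, numpy as np
s=env.observe(); print(s['time_s'],s['position'],s['tool_rot'],s['grip_width'],env.pinch_z)
for n in ['scene','top']:
    d=viewer.get_image(n); np.savez(f'pics/{n}0.npz',**d)
    cv2.imwrite(f'pics/{n}0.png',cv2.resize(d['img'][:,:,::-1],(800,600)))
    print(n,d['camera_matrix'],d['distortion'],d['rvec'],d['tvec'])
E
```

```text
0.0 [0.12621166 0.53502064 0.23070896] [[-9.73255129e-01  2.29725899e-01 -6.82142969e-04]
 [ 2.29726617e-01  9.73254344e-01 -1.28980113e-03]
 [ 3.67597884e-04 -1.41201196e-03 -9.99998936e-01]] 0.08541209249576208 0.0187
scene [[361.35337323   0.         258.96293263]
 [  0.         361.35337323 190.29672849]
 [  0.           0.           1.        ]] [-0.02378817  0.          0.          0.          0.        ] [ 1.98728024  0.96653263 -0.49992094] [-0.39362883 -0.17632875  1.25640664]
top [[368.40570618   0.         262.05572415]
 [  0.         368.40570618 192.88518025]
 [  0.           0.           1.        ]] [0.01944275 0.         0.         0.         0.        ] [ 2.16286018 -2.13523955  0.11455109] [0.02624072 0.58877449 1.03258427]
```

View pics/top0.png

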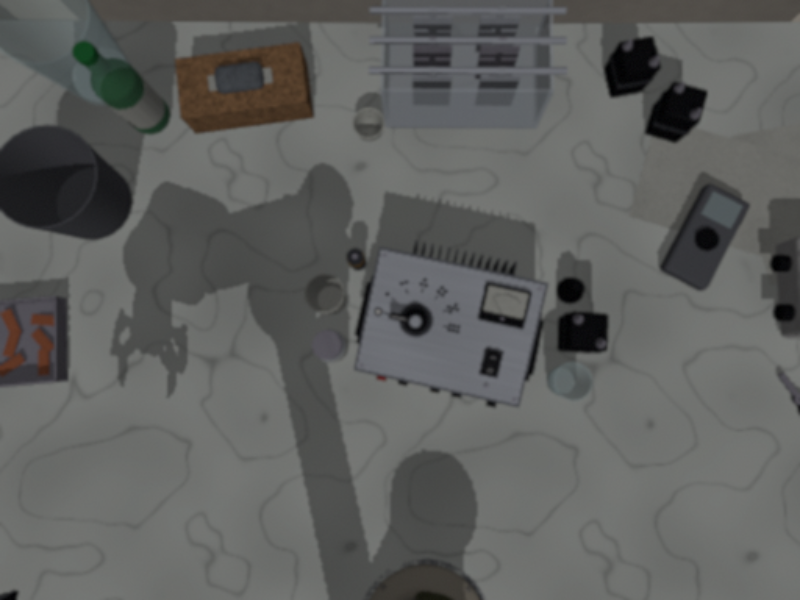

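View pics/scene0.png

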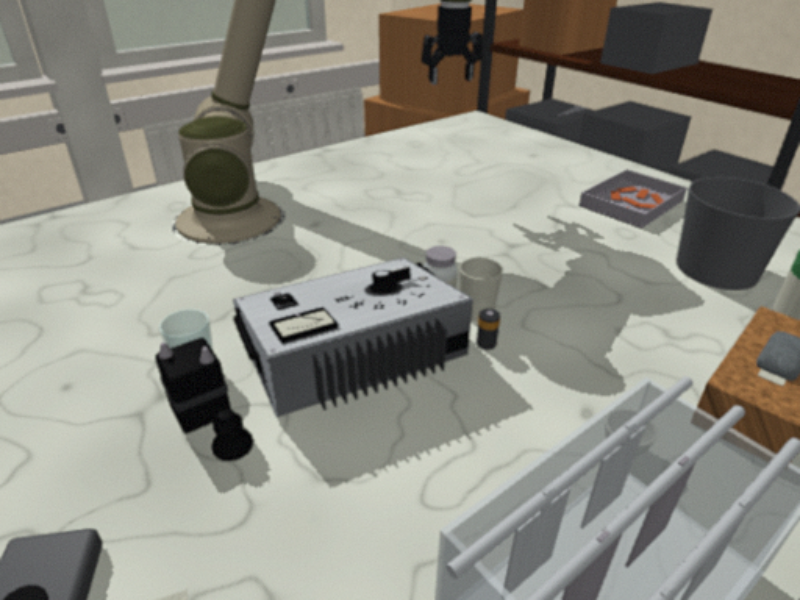

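The top view shows the supply at about (450,325), with its front facing the robot and turned slightly. The knob is at (416,320), the off ring at (378,312) and the rocker at (491,362). The tab appears to point at off. Next I'll zoom in to measure.

```bash
python3 - <<'E'
import cv2, numpy as np
d=np.load('pics/top0.npz'); im=d['img'][150:266,220:356,::-1]
cv2.imwrite('pics/c0.png',cv2.resize(cv2.convertScaleAbs(im,alpha=1.6),None,fx=5,fy=5,interpolation=cv2.INTER_CUBIC))
K,D=d['camera_matrix'],d['distortion'];R=cv2.Rodrigues(d['rvec'])[0];t=d['tvec']
def P(u,v):
    z=d['depth'][v,u]; n=cv2.undistortPoints(np.float64([[[u,v]]]),K,D)[0,0]
    return R.T@(np.r_[n,1]*z-t)
for u,v in [(250,170),(240,230),(330,180),(325,240),(290,220),(266,204),(314,232),(300,200)]: print(u,v,P(u,v).round(4))
E
```

```text
250 170 [0.6424 0.0664 0.1066]
240 230 [0.4795 0.0929 0.0719]
330 180 [ 0.616  -0.1503  0.1132]
325 240 [ 0.4554 -0.1411  0.0774]
290 220 [ 0.5083 -0.0447  0.0865]
266 204 [0.549  0.0214 0.113 ]
314 232 [ 0.4765 -0.1095  0.0908]
300 200 [ 0.5626 -0.0711  0.0964]
```

View pics/c0.png

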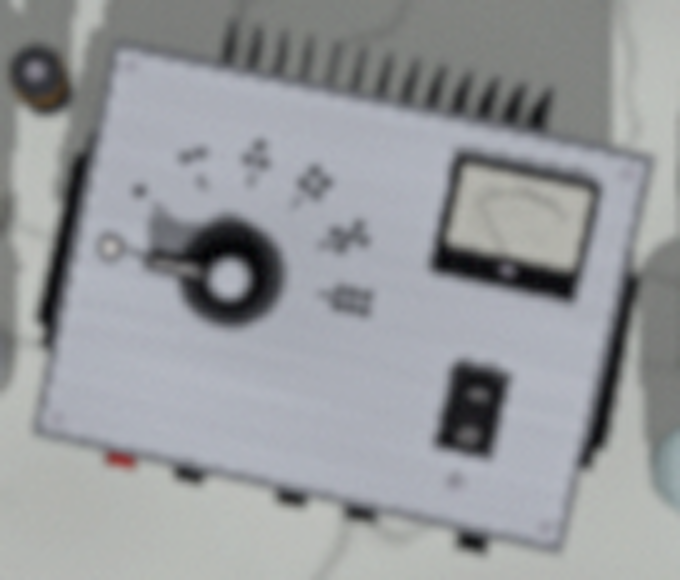

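```bash
cat > geo.py <<'E'
import cv2, numpy as np
from scipy.optimize import least_squares
from rig import env
A=np.deg2rad(12); ca,sa=np.cos(A),np.sin(A)
def sup2w(p,pose):
    x,y,a=pose; p=np.atleast_2d(p)
    return np.c_[x+np.cos(a)*p[:,0]-np.sin(a)*p[:,1], y+np.sin(a)*p[:,0]+np.cos(a)*p[:,1], p[:,2]]
def pan(u,v,h=0):  # panel coords: u up slope from front edge, v left, h out -> supply frame
    u,v,h=np.broadcast_arrays(*map(np.atleast_1d,(u,v,h)))
    return np.c_[-.11+u*ca-h*sa, v, .065+u*sa+h*ca]
def crop2px(c): return (np.float64(c)+.5)/5-.5+np.array([220,150])
def finger(th,pose,dc,back=0,r=.036,half=.011,clear=.014,h=.020):
    """TCP xyz and tool-x yaw (deg) for the -x tool face against the tab at angle th (rad)"""
    er=np.array([np.sin(th),np.cos(th)]); et=np.array([np.cos(th),-np.sin(th)])
    c=np.array(dc)+r*er-(.005+half+back)*et
    w=sup2w(pan(c[0],c[1],h),pose)[0]
    # panel height under that xy
    sx=np.cos(pose[2])*(w[0]-pose[0])+np.sin(pose[2])*(w[1]-pose[1])
    w[2]=.065+(sx+.11)*np.tan(A)+clear
    d=sup2w(pan([0,et[0]],[0,et[1]]),pose); d=d[1]-d[0]
    return w,np.rad2deg(np.arctan2(-d[1],-d[0]))
def rel(w,yaw,s):
    """row (tool shift, turn) from state s"""
    R=s['tool_rot']; y0=np.rad2deg(np.arctan2(R[1,0],R[0,0]))
    return R.T@(w-s['position']), (y0-yaw+180)%360-180
E
python3 - <<'E'
from geo import *
d=np.load('pics/top0.npz')
pr=lambda w: cv2.projectPoints(np.float64(w),d['rvec'],d['tvec'],d['camera_matrix'],d['distortion'])[0][:,0]
C=crop2px([(116,45),(651,157),(560,548),(36,432)])
M=crop2px([(110,247),(139,190),(193,155),(257,160),(316,182),(350,237),(350,300)])
B=crop2px([(472,409)])
L=.22/ca; ang=np.arange(7)*np.pi/6
def pts(p):
    du,dv,bu,bv=p[3:]
    return [sup2w(pan([L,L,0,0],[.15,-.15,-.15,.15]),p[:3]),
            sup2w(pan(du+.068*np.sin(ang),dv+.068*np.cos(ang)),p[:3]), sup2w(pan(bu,bv,.007),p[:3])]
w=np.r_[np.ones(4),[1,1,.3,.3,1,.5,.5],1][:,None]
f=lambda p: ((pr(np.vstack(pts(p)))-np.vstack([C,M,B]))*w).ravel()
s=least_squares(f,[.54,-.03,-.2,.13,.06,.05,-.1]); p=s.x
print(p.round(4)); print(s.fun.reshape(-1,2).round(2))
np.save('pose.npy',p)
q=pts(p); print(q[0].round(3)); print('dial',sup2w(pan(p[3],p[4]),p[:3]),'rocker far',sup2w(pan(p[5]+.0118,p[6],.013),p[:3]))
# depth check
pp=sup2w(pan([.02,.02,.2,.2,.05],[.1,-.13,.1,-.13,0]),p[:3]); px=pr(pp).round().astype(int)
R=cv2.Rodrigues(d['rvec'])[0]
print(((R@pp.T).T+d['tvec'])[:,2]-np.array([d['depth'][v,u] for u,v in px]))
o=env.observe()
for a in (-15,): 
    W,y=finger(np.deg2rad(a),p[:3],p[3:5]); print(a,W,y,rel(W,y,o))
E
```

```text
[ 0.5383 -0.0369 -0.2019  0.1126  0.0602  0.0688 -0.0837]
[[-0.57 -1.19]
 [ 0.87 -0.66]
 [ 0.45  1.07]
 [-0.79  0.72]
 [ 0.16  0.07]
 [ 0.08  0.14]
 [-0.01  0.05]
 [-0.   -0.44]
 [-0.33 -0.02]
 [-0.07 -0.11]
 [ 0.24 -0.03]
 [ 0.    0.  ]]
[[ 0.676  0.088  0.112]
 [ 0.616 -0.206  0.112]
 [ 0.4   -0.162  0.065]
 [ 0.461  0.132  0.065]]
dial [[0.55047766 0.02196535 0.08841584]] rocker far [[ 0.48827245 -0.11215736  0.09446995]]
[-0.0005273   0.00405832  0.00013909 -0.00018194  0.00294346]
-15 [0.52880825 0.05766852 0.09638153] -176.24916111092787 (array([-0.50150979, -0.37196081,  0.13472869]), np.float64(-17.03346776145122))
```

Call:
drive_tool:
  series:
    - [[-0.5,-0.372,0.06],-17,0]
    - [[-0.5,-0.372,0.06],-17,0]
    - [[-0.5,-0.372,0.06],-17,0]
    - [[-0.5,-0.372,0.06],-17,0]
    - [[-0.5,-0.372,0.06],-17,0]
    - [[-0.5,-0.372,0.06],-17,0]
    - [[-0.5,-0.372,0.06],-17,0]
    - [[-0.5,-0.372,0.06],-17,0]
    - [[-0.5,-0.372,0.06],-17,0]
    - [[-0.5,-0.372,0.06],-17,0]
    - [[-0.5,-0.372,0.06],-17,0]
    - [[-0.5,-0.372,0.06],-17,0]
    - [[-0.5,-0.372,0.06],-17,0]
    - [[-0.5,-0.372,0.06],-17,0]
    - [[-0.5,-0.372,0.06],-17,0]
    - [[-0.5,-0.372,0.06],-17,0]
  newtons: 40

```text
time_s: 1.7
position: [0.5268, 0.0591, 0.1713]
tool_rot: [[-0.998, -0.066, -0.001], [-0.066, 0.998, 0.0], [0.001, 0.0, -1.0]]
ft_force: [-0.0, 0.3, 0.7]
grip_width: 0.0
gripper_force: 0.0
```

```bash
python3 - <<'E'
from geo import *
from rig import viewer
o=env.observe(); p=np.load('pose.npy'); print(o['q'])
W,y=finger(np.deg2rad(-15),p[:3],p[3:5]); print(rel(W,y,o))
d=viewer.get_image('wrist'); im=d['img'][:,:,::-1].copy()
a=np.deg2rad(np.arange(0,181,30))
w=np.vstack([sup2w(pan(p[3]+.068*np.sin(a),p[4]+.068*np.cos(a)),p[:3]),sup2w(pan(p[3],p[4],.026),p[:3]),sup2w(pan(p[3],p[4]+.047,.026),p[:3]),sup2w(pan(p[3]-.005,p[4]+.047,.026),p[:3]),o['position'][None]])
for q in cv2.projectPoints(w,d['rvec'],d['tvec'],d['camera_matrix'],d['distortion'])[0][:,0]: 
    if (abs(q)<2000).all(): cv2.circle(im,tuple(int(i) for i in q.round()),2,(0,0,255),-1)
cv2.imwrite('pics/w1.png',cv2.resize(im,(800,600)))
E
```

```text
[-6.40445332e+00  2.28563183e+01  8.32432079e+01  9.41557886e-03
  7.39413434e+01 -1.00173021e+02]
(array([-0.00195498, -0.00162812,  0.07490497]), np.float64(0.015126000190832656))
```

View pics/w1.png

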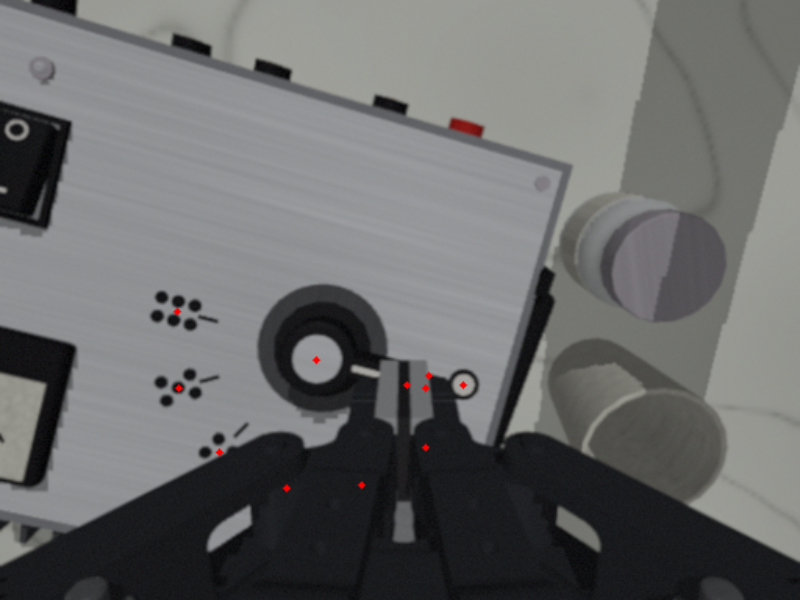

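The overlay matches the picture: the dial centre lands at (316,360) and the off ring at (463,385), both within about 2 mm. The tab is at off and the fingertips are on its front side. Next I'll descend.

Call:
drive_tool:
  series:
    - [[-0.001,-0.001,0.02],0,0]
    - [[-0.002,-0.0015,0.04],0,0]
    - [[-0.002,-0.0015,0.055],0,0]
    - [[-0.002,-0.0015,0.065],0,0]
    - [[-0.002,-0.0015,0.072],0,0]
    - [[-0.002,-0.0015,0.075],0,0]
    - [[-0.002,-0.0015,0.075],0,0]

```text
time_s: 2.45
position: [0.5296, 0.0572, 0.0964]
tool_rot: [[-0.998, -0.065, 0.0], [-0.065, 0.998, -0.0], [-0.0, -0.0, -1.0]]
ft_force: [0.3, 0.6, -0.4]
grip_width: -0.0
gripper_force: 0.0
```

```bash
cat > plan.py <<'E'
import sys
from geo import *
o=env.observe(); p=np.load('pose.npy'); a,b,n=map(float,sys.argv[1:4])
print(o['time_s'],o['position'].round(4),o['ft_force'].round(1))
print([[[round(float(x),4) for x in s],round(float(t),1),0] for s,t in (rel(*finger(np.deg2rad(k),p[:3],p[3:5]),o) for k in np.linspace(a,b,int(n)))])
E
python3 plan.py -12 45 20
```

```text
2.45 [0.5296 0.0572 0.0964] [ 0.3  0.6 -0.4]
[[[-0.0011, 0.0013, -0.0003], 3.0, 0], [[-0.003, 0.002, -0.0006], 6.1, 0], [[-0.005, 0.0026, -0.001], 9.2, 0], [[-0.0069, 0.0031, -0.0014], 12.2, 0], [[-0.0089, 0.0035, -0.0018], 15.3, 0], [[-0.0109, 0.0037, -0.0022], 18.4, 0], [[-0.0129, 0.0039, -0.0026], 21.4, 0], [[-0.015, 0.0039, -0.003], 24.5, 0], [[-0.017, 0.0039, -0.0034], 27.6, 0], [[-0.019, 0.0037, -0.0038], 30.6, 0], [[-0.021, 0.0035, -0.0042], 33.7, 0], [[-0.023, 0.0031, -0.0047], 36.7, 0], [[-0.0249, 0.0026, -0.0051], 39.8, 0], [[-0.0269, 0.002, -0.0055], 42.8, 0], [[-0.0288, 0.0013, -0.006], 45.9, 0], [[-0.0306, 0.0005, -0.0064], 48.9, 0], [[-0.0324, -0.0003, -0.0068], 51.9, 0], [[-0.0342, -0.0013, -0.0072], 54.9, 0], [[-0.0359, -0.0024, -0.0076], 57.9, 0], [[-0.0376, -0.0036, -0.008], 60.9, 0]]
```

Call:
drive_tool:
  series:
    - [[-0.001,0.0013,-0.0003],3,0]
    - [[-0.003,0.002,-0.0006],6,0]
    - [[-0.005,0.0026,-0.001],9,0]
    - [[-0.007,0.0031,-0.0014],12,0]
    - [[-0.009,0.0035,-0.0018],15,0]
    - [[-0.011,0.0037,-0.0022],18.4,0]
    - [[-0.013,0.0039,-0.0026],21.4,0]
    - [[-0.015,0.0039,-0.003],24.5,0]
    - [[-0.017,0.0039,-0.0034],27.5,0]
    - [[-0.019,0.0037,-0.0038],30.6,0]
    - [[-0.021,0.0035,-0.0042],33.7,0]
    - [[-0.023,0.0031,-0.0047],36.7,0]
    - [[-0.025,0.0026,-0.0051],39.8,0]

```text
time_s: 3.75
position: [0.5547, 0.0612, 0.1022]
tool_rot: [[-0.807, 0.591, 0.001], [0.591, 0.807, -0.0], [-0.001, 0.001, -1.0]]
ft_force: [-1.4, 0.2, -1.4]
grip_width: 0.0002
gripper_force: 0.8
```

```bash
python3 plan.py 26 75 18; python3 - <<'E'
import cv2
from rig import viewer
d=viewer.get_image('wrist'); cv2.imwrite('pics/w2.png',d['img'][:,:,::-1])
E
```

```text
3.75 [0.5547 0.0612 0.1022] [-1.4  0.2 -1.4]
[[[-0.0008, 0.0005, 0.0003], 1.9, 0], [[-0.0027, 0.0012, -0.0001], 4.8, 0], [[-0.0045, 0.0018, -0.0005], 7.7, 0], [[-0.0064, 0.0023, -0.0009], 10.6, 0], [[-0.0083, 0.0027, -0.0013], 13.5, 0], [[-0.0102, 0.003, -0.0017], 16.4, 0], [[-0.0121, 0.0032, -0.0021], 19.3, 0], [[-0.0141, 0.0033, -0.0025], 22.2, 0], [[-0.016, 0.0033, -0.0028], 25.0, 0], [[-0.0179, 0.0033, -0.0032], 27.9, 0], [[-0.0199, 0.0031, -0.0036], 30.8, 0], [[-0.0218, 0.0028, -0.0039], 33.6, 0], [[-0.0237, 0.0024, -0.0042], 36.5, 0], [[-0.0256, 0.002, -0.0046], 39.3, 0], [[-0.0275, 0.0014, -0.0049], 42.2, 0], [[-0.0293, 0.0007, -0.0052], 45.0, 0], [[-0.0312, -0.0, -0.0055], 47.8, 0], [[-0.0329, -0.0009, -0.0057], 50.7, 0]]
```

View pics/w2.png

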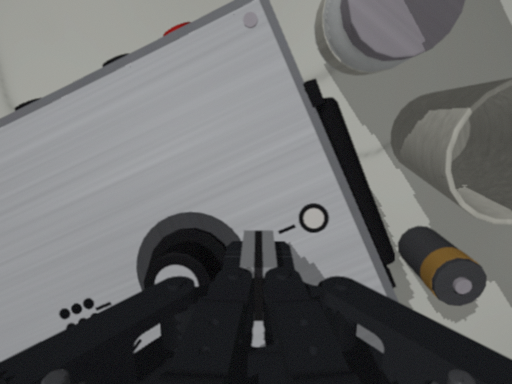

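The off ring at (314,217) is now clear, so the tab has moved on and is hidden behind the finger. Forces are low, so I'll continue.

Call:
drive_tool:
  series:
    - [[-0.0008,0.0005,0.0002],2,0]
    - [[-0.0027,0.0012,-0.0001],5,0]
    - [[-0.0045,0.0018,-0.0005],7.7,0]
    - [[-0.0064,0.0023,-0.0009],10.6,0]
    - [[-0.0083,0.0027,-0.0013],13.5,0]
    - [[-0.0102,0.003,-0.0017],16.4,0]
    - [[-0.012,0.0032,-0.002],19.3,0]
    - [[-0.014,0.0033,-0.0025],22,0]
    - [[-0.016,0.0033,-0.0028],25,0]
    - [[-0.018,0.0033,-0.0032],28,0]
    - [[-0.02,0.0031,-0.0036],31,0]
    - [[-0.022,0.0028,-0.004],33.6,0]
    - [[-0.0237,0.0024,-0.0042],36.5,0]
    - [[-0.0256,0.002,-0.0046],39.3,0]
    - [[-0.0275,0.0014,-0.005],42,0]
    - [[-0.0293,0.0007,-0.0052],45,0]
    - [[-0.0312,0,-0.0055],47.8,0]
    - [[-0.033,-0.001,-0.0057],50.7,0]

```text
time_s: 5.6
position: [0.5804, 0.0412, 0.1075]
tool_rot: [[-0.055, 0.998, 0.0], [0.998, 0.055, 0.0], [0.0, 0.0, -1.0]]
ft_force: [-0.4, 0.5, -1.5]
grip_width: -0.0001
gripper_force: 0.3
```

```bash
python3 plan.py 77 109 15; python3 - <<'E'
import cv2, numpy as np
from rig import viewer
a=viewer.get_image('scene')['img'][160:220,200:310,::-1]; b=viewer.get_image('top')['img'][150:266,220:356,::-1]
f=lambda i,k:cv2.resize(i,None,fx=k,fy=k,interpolation=cv2.INTER_CUBIC)
a=cv2.resize(a,(400,218),interpolation=cv2.INTER_CUBIC); b=cv2.resize(cv2.convertScaleAbs(b,alpha=1.5),(400,341),interpolation=cv2.INTER_CUBIC)
cv2.imwrite('pics/m3.png',np.vstack([a,b]))
E
```

```text
5.6 [0.5804 0.0412 0.1075] [-0.4  0.5 -1.5]
[[[-0.0014, 0.0008, -0.0006], 2.0, 0], [[-0.0029, 0.0013, -0.0008], 4.3, 0], [[-0.0044, 0.0018, -0.001], 6.5, 0], [[-0.0059, 0.0023, -0.0011], 8.7, 0], [[-0.0074, 0.0026, -0.0013], 11.0, 0], [[-0.0089, 0.0029, -0.0014], 13.2, 0], [[-0.0105, 0.0032, -0.0016], 15.4, 0], [[-0.012, 0.0034, -0.0017], 17.7, 0], [[-0.0136, 0.0035, -0.0018], 19.9, 0], [[-0.0151, 0.0036, -0.0019], 22.2, 0], [[-0.0167, 0.0036, -0.002], 24.4, 0], [[-0.0183, 0.0035, -0.0021], 26.6, 0], [[-0.0198, 0.0034, -0.0021], 28.9, 0], [[-0.0214, 0.0032, -0.0022], 31.1, 0], [[-0.023, 0.003, -0.0022], 33.4, 0]]
```

View pics/m3.png

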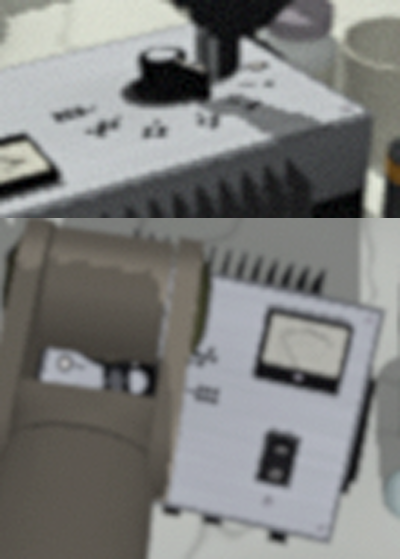

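In the scene crop the tab now points at three dots, around (207,110). One more click is needed.

Call:
drive_tool:
  series:
    - [[-0.0014,0.0008,-0.0003],2,0]
    - [[-0.003,0.0013,-0.0005],4.3,0]
    - [[-0.0044,0.0018,-0.0008],6.5,0]
    - [[-0.006,0.0023,-0.001],8.7,0]
    - [[-0.0074,0.0026,-0.0012],11,0]
    - [[-0.009,0.003,-0.0014],13.2,0]
    - [[-0.0105,0.0032,-0.0016],15.4,0]
    - [[-0.012,0.0034,-0.0017],17.7,0]
    - [[-0.0136,0.0035,-0.0018],20,0]
    - [[-0.015,0.0036,-0.0019],22.2,0]
    - [[-0.0167,0.0036,-0.002],24.4,0]
    - [[-0.0183,0.0035,-0.002],26.6,0]
    - [[-0.02,0.0034,-0.002],29,0]
    - [[-0.0214,0.0032,-0.002],31,0]
    - [[-0.023,0.003,-0.002],33.4,0]
    - [[-0.023,0.003,-0.002],33.4,0]

```text
time_s: 7.3
position: [0.5849, 0.0181, 0.1095]
tool_rot: [[0.502, 0.865, 0.001], [0.865, -0.502, -0.0], [0.0, 0.001, -1.0]]
ft_force: [-0.1, 0.3, 0.6]
grip_width: 0.0002
gripper_force: 0.0
```

```bash
cat > look.py <<'E'
import cv2, sys
from rig import viewer
a=viewer.get_image('scene')['img'][160:230,150:310,::-1]
cv2.imwrite(sys.argv[1],cv2.resize(a,(800,350),interpolation=cv2.INTER_CUBIC))
E
python3 look.py pics/s4.png
```

```text
(no output)
```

View pics/s4.png

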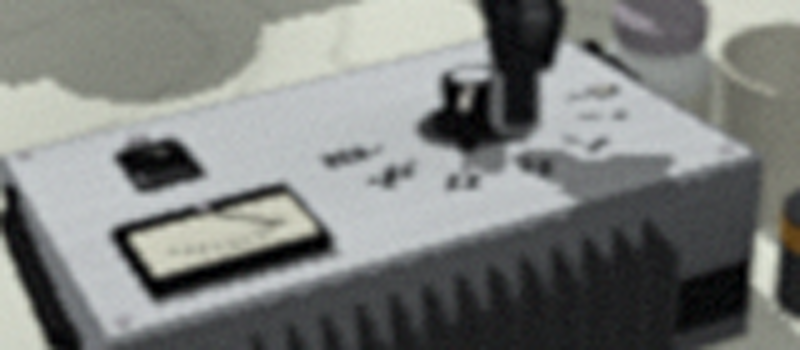

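The tab now points at the four dots: its white line is at (465,95) and the mark at (463,182). The force is about zero, so it snapped away from the finger. I'll back off, rise and go over to the rocker.

```bash
python3 - <<'E'
from geo import *
o=env.observe(); p=np.load('pose.npy')
w=sup2w(pan(p[5]+.0118,p[6],.013),p[:3])[0]; w[2]=.16
print(rel(w,np.rad2deg(p[2]),o), o['q'])
E
```

```text
(array([-0.16114034, -0.01827609, -0.05061687]), np.float64(71.51262334869773)) [-9.80587281e+00  3.16077086e+01  7.91425847e+01 -1.86811474e-03
  6.92180647e+01  2.02508537e+01]
```

Call:
drive_tool:
  series:
    - [[0.004,0,0],0,0]
    - [[0.008,0,-0.005],0,0]
    - [[0.008,0,-0.04],0,0]
    - [[0.008,0,-0.06],0,0]
    - [[0.008,0,-0.06],0,0]

```text
time_s: 7.85
position: [0.5902, 0.0254, 0.1724]
tool_rot: [[0.502, 0.865, 0.006], [0.865, -0.502, -0.001], [0.002, 0.006, -1.0]]
ft_force: [0.2, -0.0, -0.0]
grip_width: 0.0001
gripper_force: 0.0
```

Call:
drive_tool:
  series:
    - [[-0.169,-0.018,0.01],71.5,0]
    - [[-0.169,-0.018,0.01],71.5,0]
    - [[-0.169,-0.018,0.01],71.5,0]
    - [[-0.169,-0.018,0.01],71.5,0]
    - [[-0.169,-0.018,0.01],71.5,0]
    - [[-0.169,-0.018,0.01],71.5,0]
    - [[-0.169,-0.018,0.01],71.5,0]
    - [[-0.169,-0.018,0.01],71.5,0]
    - [[-0.169,-0.018,0.01],71.5,0]
    - [[-0.169,-0.018,0.01],71.5,0]
    - [[-0.169,-0.018,0.01],71.5,0]

```text
time_s: 8.95
position: [0.4882, -0.1118, 0.1587]
tool_rot: [[0.98, -0.2, -0.001], [-0.2, -0.98, 0.0], [-0.001, -0.0, -1.0]]
ft_force: [0.4, 0.2, 1.0]
grip_width: 0.0
gripper_force: 0.0
```

```bash
python3 - <<'E'
from geo import *
from rig import viewer
o=env.observe(); p=np.load('pose.npy')
w=sup2w(pan(p[5]+.0118,p[6],.013),p[:3])[0]
print(rel(w,np.rad2deg(p[2]),o),o['position'])
d=viewer.get_image('wrist'); im=d['img'][:,:,::-1].copy()
q=np.vstack([w[None],sup2w(pan([p[5]-.024,p[5]+.024,p[5]+.024,p[5]-.024],[p[6]-.016,p[6]-.016,p[6]+.016,p[6]+.016],.004),p[:3]),sup2w(pan(p[3]+.068*np.sin(2.094),p[4]+.068*np.cos(2.094)),p[:3]),o['position'][None]])
for c in cv2.projectPoints(q,d['rvec'],d['tvec'],d['camera_matrix'],d['distortion'])[0][:,0]: cv2.circle(im,tuple(int(i) for i in c.round()),2,(0,0,255),-1)
cv2.imwrite('pics/w5.png',cv2.resize(im,(800,600)))
E
```

```text
(array([0.00024484, 0.00038225, 0.06426628]), np.float64(0.00383680697657951)) [ 0.48815162 -0.11175473  0.15873647]
```

View pics/w5.png

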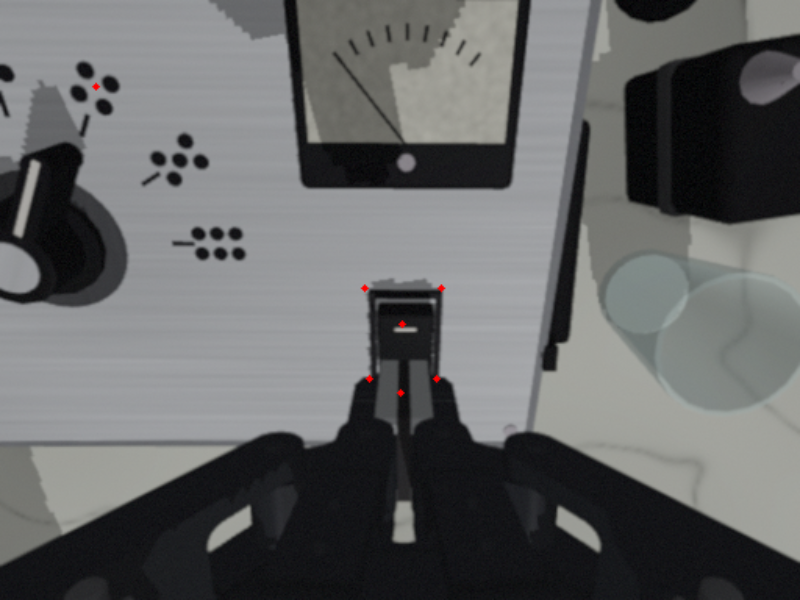

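The tab lines up with the four-dot mark at (96,86), and the bezel matches the prediction at (365–441,288). The fingertip is over the rocker's far end, so I'll press down slowly.

Call:
drive_tool:
  series:
    - [[0,0,0.03],0,0]
    - [[0,0,0.05],0,0]
    - [[0,0,0.058],0,0]
    - [[0,0,0.06],0,0]
    - [[0,0,0.061],0,0]
    - [[0,0,0.062],0,0]
    - [[0,0,0.063],0,0]
    - [[0,0,0.064],0,0]
    - [[0,0,0.065],0,0]
    - [[0,0,0.066],0,0]
    - [[0,0,0.067],0,0]
    - [[0,0,0.0675],0,0]
    - [[0,0,0.068],0,0]
    - [[0,0,0.068],0,0]

```text
time_s: 10.4
position: [0.488, -0.1118, 0.0909]
tool_rot: [[0.979, -0.202, -0.001], [-0.202, -0.979, 0.0], [-0.001, -0.0, -1.0]]
ft_force: [0.1, 0.6, -0.2]
grip_width: -0.0002
gripper_force: 0.0
```

Call:
drive_tool:
  series:
    - [[0,0,0.0005],0,0]
    - [[0,0,0.001],0,0]
    - [[0,0,0.0015],0,0]
    - [[0,0,0.0015],0,0]

```text
time_s: 10.8
position: [0.4882, -0.112, 0.09]
tool_rot: [[0.979, -0.202, 0.0], [-0.202, -0.979, -0.0], [0.0, 0.0, -1.0]]
ft_force: [-1.7, -0.2, 5.3]
grip_width: -0.0
gripper_force: 2.4
```

Call:
drive_tool:
  series:
    - [[0,0,-0.02],0,0]
    - [[0,0,-0.06],0,0]
    - [[-0.02,0,-0.1],0,0]
    - [[-0.03,0,-0.1],0,0]
    - [[-0.03,0,-0.1],0,0]

```text
time_s: 11.3
position: [0.458, -0.1055, 0.19]
tool_rot: [[0.979, -0.203, 0.001], [-0.203, -0.979, -0.0], [0.001, 0.0, -1.0]]
ft_force: [-0.7, 0.3, -0.7]
grip_width: 0.0002
gripper_force: 0.0
```

```bash
python3 - <<'E'
from geo import *
from rig import viewer
p=np.load('pose.npy'); d=viewer.get_image('wrist'); im=d['img'][:,:,::-1].copy()
cv2.imwrite('pics/w6.png',cv2.resize(im,(800,600)))
R=cv2.Rodrigues(d['rvec'])[0]
for u in (-.016,-.01,.006,.010,.013,.017,.03):
    w=sup2w(pan(p[5]+u,p[6]-.006,.010),p[:3])
    c=cv2.projectPoints(w,d['rvec'],d['tvec'],d['camera_matrix'],d['distortion'])[0][0,0]; i,j=c.round().astype(int)
    if not(0<=i<512 and 0<=j<384): continue
    z=d['depth'][j,i]; n=cv2.undistortPoints(c[None,None].astype(float),d['camera_matrix'],d['distortion'])[0,0]
    W=R.T@(np.r_[n,1]*z-d['tvec']); s=np.array([np.cos(p[2]),np.sin(p[2])])@(W[:2]-p[:2])+.11
    print(u,(i,j),'height above panel mm',((W[2]-.065-s*np.tan(A))*ca*1e3).round(1))
E
```

```text
-0.016 (np.int64(265), np.int64(185)) height above panel mm 13.2
-0.01 (np.int64(265), np.int64(178)) height above panel mm 13.2
0.006 (np.int64(266), np.int64(158)) height above panel mm 8.7
0.01 (np.int64(266), np.int64(153)) height above panel mm 9.7
0.013 (np.int64(266), np.int64(149)) height above panel mm 9.1
0.017 (np.int64(266), np.int64(144)) height above panel mm 7.4
0.03 (np.int64(266), np.int64(127)) height above panel mm 1.4
```

View pics/w6.png

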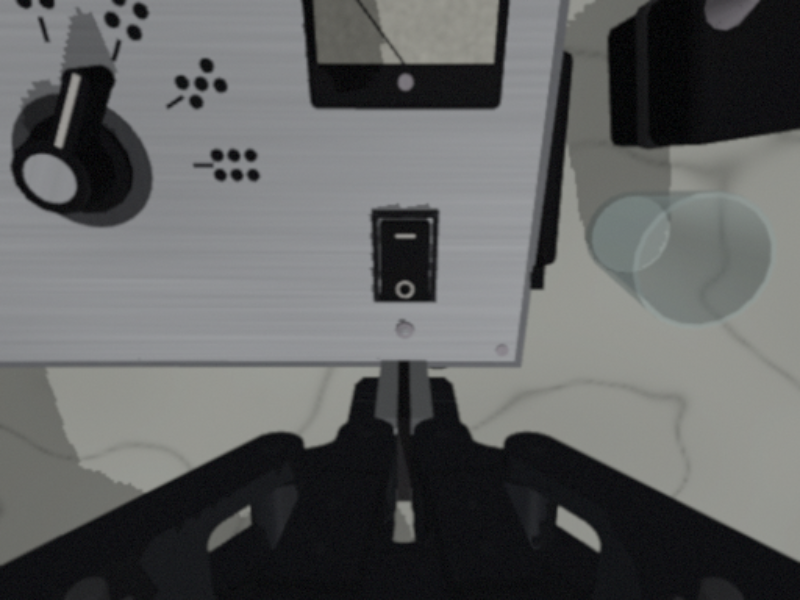

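The rocker is on: the far end is about 8 mm above the panel and the near end about 13 mm. I'll check the tab angle numerically.

```bash
python3 - <<'E'
from geo import *
from rig import viewer
p=np.load('pose.npy'); d=viewer.get_image('wrist')
for a in (90,105,120,150):
    t=np.deg2rad(a); r=np.array([0,.02,.045])
    w=sup2w(pan(p[3]+r*np.sin(t),p[4]+r*np.cos(t),.026),p[:3])
    print(a,(cv2.projectPoints(w,d['rvec'],d['tvec'],d['camera_matrix'],d['distortion'])[0][:,0]*800/512).round().tolist())
E
```

```text
90 [[48.0, 177.0], [31.0, 126.0], [7.0, 54.0]]
105 [[48.0, 177.0], [45.0, 128.0], [41.0, 59.0]]
120 [[48.0, 177.0], [59.0, 133.0], [75.0, 73.0]]
150 [[48.0, 177.0], [84.0, 152.0], [131.0, 120.0]]
```

The prediction for 120° ends at (75,73), and the observed white line ends at (73,75), so the selector is on four dots. The arm is clear, so I'll hand in.

```bash
python3 -c "
from rig import env
print(env.close_job())"
```

```text
the job is handed in; nothing more can be done
None
```

The selector was pushed click by click to four dots, the power rocker was then pressed over to on, and the job was handed in at about 11 s with the arm clear of everything; both positions were checked in the wrist camera image.

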